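Lock out the bench isolator

ROBOT

A 6-joint arm with a two-finger parallel gripper is mounted at the origin on a cart in front of the work surface, level with it; the furniture and walls round the work are solid. World frame = base frame: x ahead of the robot, y to its left, z up, the work surface at z = 0. Lengths are in m, angles in rad, forces in N, time in s.
With the tool pointing down it reaches from about 0.35 to 0.875 m from the base axis. Payload 4.2 kg.
Tool frame: the origin (TCP) lies between the finger pads; the fingertips stand tip_extent ahead of it and the grasp point (between the pads) lies 2 mm behind it (tip_extent is the distance from the TCP to the fingertips, in m); z points along the fingers, y is the line along which they close (so a half turn about z gives the same grasp; the last joint's range is limited). The gripper opens to 87 mm and grips with 3 to 60 N. Pads are 19 mm wide; open, the fingers measure 117 mm over their backs; the gripper's body (75 mm by 190 mm) begins 51 mm behind the grasp point.
Start: joints at [-0.906, 0.385, 0.008, 0, -1.194, -0.259], TCP at [0.247, -0.574, 0.208] pointing down, gripper open.
Joint ranges: [-3.14, 3.14], [-1.21, 2.06], [-1.07, 1.41], [-3.16, 2.05], [-2.99, -0.16], [-3.1, 3.1]. Speed limits (rad/s): [2.79, 2.79, 3.14, 3.14, 3.14, 3.14].

INTERFACE

Orientations are given as a rotation vector (axis times angle).
In Python, from rig import * gives the robot as it stands.
- The arm moves only by the tool apply_moves, never from a script. Its argument "moves" is a list that holds one entry, the list of rows, each a list of 6 numbers: the shift along the world's x, y, z in units of 25 mm (1.0 is 25 mm), then the turn, a rotation vector about the world's x, y, z in units of pi/4 rad (1.0 is pi/4 rad). In form: [[[x, y, z, rx, ry, rz], ...]]. A call has 1 to 10 rows; each row shifts and turns the commanded pose from where the row before left it; what a row does not reach is not made up. A row lasts 1/10 s, in which the tool goes at most 50 mm and 8.59 degrees, less where a joint would pass 70% of its speed; a pose out of reach is approached as far as the arm can. A call with a number of a shift or a turn outside -1 to 1 is refused whole. A call with a gripper value outside its range is refused whole. "claw" is the gripper command: -1 is fully open, 1 is shut, values between are in proportion, set as the call begins (left out, the last holds). The fingers move at their own pace and stop on an object; the grip force is fixed at half the most. Time passes only in rows, so rows that do not move let the fingers close. It gives the time, the measured TCP pose, the force, the opening and the grip force at its end, in the units of the state.
- observe(): the state, without advancing time (a new reading comes with each control period).
- capture(name): name is "scene" or "top"; returns a dict with "image" (384x512x3 uint8, red, green, blue), "fx", "fy", "cx", "cy" (pixels), "k1" (the pictures are not rectified: a ray, as slopes to the right and down, at radius r is drawn at 1 + k1 r^2 times it, then the intrinsics apply), "origin" and "attitude" of the camera in the world. Camera axes: x right, y down, z forward; pixel columns grow to the right and rows downward; lengths in m; the calibration is good to about 2 mm. A picture is of the moment at which its call begins. There is no depth.
- finish_job(): hands the job in; it is judged then, once.
Trained networks look in a picture, given as the dict that the camera call returned (one of the last four; its "shot" number tells which), for a name from the list of things; names that differ only in an ending like _2 or _b are one class to them, and where a whole thing is asked for, a point or a joint stands for the part that bears it (a point fixed in the world has none). Each returns a list of dicts, best first, with "score" (0 to 1); they miss things now and then, are a little off and sometimes report something else, mostly with a low value. They report only what shows in the picture. A call takes as long as a camera call.
- look_for(picture, thing): "bbox" ([centre column, centre row, width, height] as shares, 0 to 1, of the picture: columns of its width, rows of its height, round what is visible of it).
- trace(picture, thing): "mask" (384x512 bool, what is visible of it) and "bbox" ([centre column, centre row, width, height] as shares, 0 to 1, of the picture: columns of its width, rows of its height, round what is visible of it).
The state is a dict: "time_s": time; "joint_pos": joint angles; "joint_vel": joint speeds; "tau": joint torques, N m; "eef_pos": TCP position; "eef_rot": TCP orientation; "contact_force": force on the tool from outside, world axes, zero at the start; "ft_torque": the same for the moment, N m; "grip_width": finger opening in m; "grasp_force": force on a finger pad.
Only numpy, scipy, OpenCV 4.12 (cv2) and the standard library are available. Lean on these libraries where they do the work, as an engineer would, in place of code of your own. Each camera call takes 0.05 s, during which the arm holds its last target. There are 200 camera calls.

TASK

Turn the bench isolator to off: pinch both release tabs of its knob and turn it clockwise, seen from above, until you feel the sprung end stop, without forcing that stop; let go so that both tabs spring fully out again. Then take the lock pin from its rest and put it upright and fully home in the isolator's pin hole, through the slot in the knob's ear, pressing gently, and leave it there. Leave the tape, the reels and the tip-cleaner tin where they are.

Things in the scene. Friction and masses are not known exactly. Their poses are not given: they have to be found in the camera images.
- isolator: The isolator: a fixed grey box, 150 (its x) x 160 (its y) x 52 mm high. Origin at the centre of its underside, z up; x points to the side with the black cable gland. The knob's vertical axis passes through the origin. At knob value v the knob's ear bears 3.842 - v rad from the box's x axis (counter-clockwise positive from above).
- knob (a joint): Turn of the black knob (rad), growing clockwise from above; friction about 0.06 N m. Starts at 0 to 0.3; hidden teeth stop it at 0.3 to 0.65 unless both tabs are in. Off is where the sprung end stop begins to resist: anywhere from 1.09 to 1.41, not visible: feel for it. Tabs let go over 0.06 rad short of the stop stay held in (not locked off); at the stop they snap out.
- knob_grip (a point): Point on the knob's axis between the two tabs, 34 mm above the box's top: the height to pinch at. x points along the knob's ear, y runs through both tabs, z up. The knob: a skirt of radius 33 mm, 6 mm thick, on the box; a barrel of radius 16 mm; a cap of radius 19 mm, top 54 mm above the box. The flat ear, 6 mm thick and 44 mm wide, reaches 68 mm from the axis.
- tab_a (a joint): How far the grey release tab on the +y side of knob_grip is pushed in toward the axis (m): 0 out, 0.005 fully in. The tab is an upright plate 20 mm wide, from 10 to 46 mm above the box; its outer face stands 26 mm from the axis when out, 21 mm when in. Its spring takes 3.5 N at the start and 7 N fully in; the tooth clears its catch at about 0.0035.
- tab_b (a joint): The same for the tab on the -y side.
- stop_dog (a joint): How far the sprung end stop has been pushed back (rad): 0 at rest. It begins to yield at a torque of 0.4 N m about the knob's axis, then rises by 3 N m per rad; it is forced beyond 0.06.
- pin_hole (a point): Centre of the mouth of the pin hole in the box's top (52 mm above the table), 55 mm from the knob's axis: vertical, round, 11.5 mm in diameter, 24 mm deep, 1.5 mm chamfer. With the knob at off the slot in the ear (34 mm along the ear's width, 15 mm radially, centred 55 mm from the axis) lies over it, not always centred along its length.
- pin_rest: The fixed pin rest: a black block 44 x 44 x 30 mm on a plate 70 x 50 mm, z up, origin at the centre of its underside. A vertical hole of 12 mm diameter, 20 mm deep, in its top holds the lock pin.
- lock_pin: The steel lock pin: a shank of 10 mm diameter with a small chamfer at the foot, 64 mm long in all with its round head, 16 mm in diameter and 14 mm tall at the top. Origin at the centre of its foot, z up along the pin. It stands in the pin rest at the start with its foot 10 mm above the table. About 50 g.
- tape_roll: Black roll of tape, 58 mm across and 19 mm high, lying flat; bystander. Origin at the centre of its underside.
- solder_reel: Reel of solder wire, 66 mm tall; bystander. Origin near the centre of its underside.
- wick_reel: Flat reel of braid, 48 x 64 x 11 mm; bystander. Origin near the centre of its underside.
- wool_tin: Brass tip-cleaner tin, 63 x 60 x 48 mm; bystander. Origin at the centre of its underside.

How it is judged:
On the way, in this order (a step that is already met when the one before it is completed fails the run):
1. the knob stands at off with both tabs sprung out (value of joint knob above 0.95 rad and value of joint each of tab_a, tab_b below 0.0015 m), for 0.3 s.
2. the lock pin is home in the pin hole (horizontal distance between lock_pin and pin_hole below 0.003 m and z of lock_pin in the frame of pin_hole below -0.019 m), for 0.2 s.
At the end, for the whole second after the job is handed in: The knob is at off (past 0.95 rad, beyond the catches) with both tabs out (within 1.5 mm), and the lock pin stands at rest in the pin hole, foot at least 19 mm deep and within 3 mm of the hole's axis, tilted less than 0.12 rad (all of step 1 and all of step 2 and angle between lock_pin's own z axis and vertical below 0.12 rad and linear speed of lock_pin below 0.02 m/s); the robot touches nothing.
It fails at once if the end stop is forced (pushed back more than 0.06 rad) (value of joint stop_dog above 0.06 rad).
It fails at once if the pin is pressed on the isolator or its knob with more than 35 N (contact force between lock_pin and isolator above 35 N).
It fails at once if a bystander is moved more than 20 mm (distance of any of tape_roll, solder_reel, wick_reel, wool_tin from where it was at the start of the episode above 0.02 m).
It also fails if it takes over 67 s, if anything falls off the work surface, if the arm or the gripper's body presses on something with over 40 N, if the wrist force passes 120 N, or if a joint passes its speed limit or range.

## Working session

There is one attempt and no reset: what is moved stays moved. The work goes in short steps, Python scripts to look and compute and a tool call to move; the robot and the scene stay as the last step left them, time stands still between calls to the robot, and variables do not carry over. Pictures are saved under pics/ and viewed, at most 10 in all, crops included, and the job is handed in when it is done.

Besides the shell and the picture viewer there is one more tool, called after ">>>" in YAML: its name, and indented under it one key for each argument. apply_moves: Moves the arm, as the interface text tells. Shifts and turns lie within -1 to 1; 1 stands for 25 mm of shift or pi/4 rad of turn. Its arguments: {"type":"object","properties":{"moves":{"type":"array"},"claw":{"type":"number"}},"required":["moves"]}

```bash
mkdir -p pics; ls; cat > h.py <<'E'
from rig import *
import numpy as np, cv2
from scipy.spatial.transform import Rotation as R
def att(c):
    a=np.array(c["attitude"],float)
    return a if a.shape==(3,3) else R.from_rotvec(a).as_matrix()
def K(c): return np.array([[c["fx"],0,c["cx"]],[0,c["fy"],c["cy"]],[0,0,1.]])
def D(c): return np.array([c["k1"],0,0,0,0.])
def to_z(c,uv,z):
    n=cv2.undistortPoints(np.array(uv,float).reshape(-1,1,2),K(c),D(c)).reshape(-1,2)
    d=np.c_[n,np.ones(len(n))]@att(c).T; o=np.array(c["origin"],float)
    return o+d*((z-o[2])/d[:,2])[:,None]
def proj(c,P):
    A=att(c);o=np.array(c["origin"],float)
    return cv2.projectPoints(np.array(P,float).reshape(-1,1,3),cv2.Rodrigues(A.T)[0],-A.T@o,K(c),D(c))[0].reshape(-1,2)
def save(c,n): cv2.imwrite("pics/"+n,cv2.cvtColor(c["image"],cv2.COLOR_RGB2BGR))
E
python3 - <<'E'
from h import *
s=observe();print(s)
for n in("scene","top"):
    c=capture(n);save(c,n+"1.png");print(n,{k:v for k,v in c.items() if k!="image"})
    for t in("isolator","knob","tab_a","pin_rest","lock_pin","tape_roll","solder_reel","wick_reel","wool_tin"):
        print(t,[(round(d["score"],2),np.round(np.array(d["bbox"])*[512,384,512,384],1)) for d in look_for(c,t)[:3]])
a=cv2.imread("pics/scene1.png");b=cv2.imread("pics/top1.png")
cv2.imwrite("pics/both.png",cv2.resize(np.vstack([a,b]),(800,1200))[:600]);
E
```

```text
pics
{'time_s': 0.0, 'joint_pos': array([-9.06382452e-01,  3.85532960e-01,  6.66514171e-03, -5.38777092e-04,
       -1.19402729e+00, -2.58600039e-01]), 'joint_vel': array([ 0.0001045 , -0.00034369,  0.00107066,  0.00161833,  0.00084602,
       -0.00020492]), 'tau': array([-4.53357634e-04, -3.90662599e+01,  1.87403977e+01,  4.21992168e+00,
        1.09994930e-02, -2.03876466e-04]), 'eef_pos': array([ 0.24650665, -0.57364521,  0.20668338]), 'eef_rot': array([ 0.6326817 , -3.0767276 , -0.00330163]), 'contact_force': array([ 0.60399524, -0.61351331, -1.43404179]), 'ft_torque': array([-0.003526  , -0.01107305,  0.05972228]), 'grasp_force': 0.0, 'grip_width': 0.08682061565770789}
scene {'fx': 412.8223221906547, 'fy': 412.8223221906547, 'cx': 255.03176250962866, 'cy': 193.99886061108637, 'k1': -0.13524660122348992, 'origin': array([-0.11149242,  0.67096034,  0.92391119]), 'attitude': array([-1.12925111,  2.36887073, -0.96899608]), 'shot': 1}
isolator [(0.71, array([299.5, 184.7,  68.3,  50.1]))]
knob [(0.6, array([302.6, 175.3,  33.9,  32.8]))]
tab_a [(0.37, array([294.1, 175.3,   7.6,  16.
[... 441 characters left out ...]
 368.9712687949946, 'fy': 368.9712687949946, 'cx': 251.6540803537112, 'cy': 184.41805998750826, 'k1': -0.09314451792096443, 'origin': array([0.39844986, 0.13045068, 1.10865335]), 'attitude': array([-2.10602506,  2.16400201, -0.16033188]), 'shot': 2}
isolator [(0.89, array([304.6, 190.5,  66.7,  65.9]))]
knob [(0.7, array([306. , 195.5,  22.2,  30. ]))]
tab_a []
pin_rest [(0.87, array([188.8, 214.3,  26.5,  28. ]))]
lock_pin []
tape_roll [(0.63, array([151.6, 237.9,  14.8,  24.6]))]
solder_reel [(0.74, array([239.4, 132.4,  15.6,  19.2]))]
wick_reel [(0.46, array([217.6, 149.1,  22.2,  16.9]))]
wool_tin [(0.78, array([371.2, 182.5,  22.2,  16. ])), (0.52, array([239. , 132.9,  15.2,  19.7]))]
```

```bash
python3 - <<'E'
import cv2,numpy as np
a=cv2.imread("pics/scene1.png")[130:320,150:370];b=cv2.imread("pics/top1.png")[110:260,130:400]
cv2.imwrite("pics/s2.png",cv2.resize(a,None,fx=3.1,fy=3.1,interpolation=2))
cv2.imwrite("pics/t2.png",cv2.resize(b,None,fx=2.9,fy=2.9,interpolation=2))
b=cv2.imread("pics/top1.png")[150:230,265:345];cv2.imwrite("pics/t3.png",cv2.resize(b,None,fx=7,fy=7,interpolation=2))
E
```

```text
(no output)
```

View pics/s2.png

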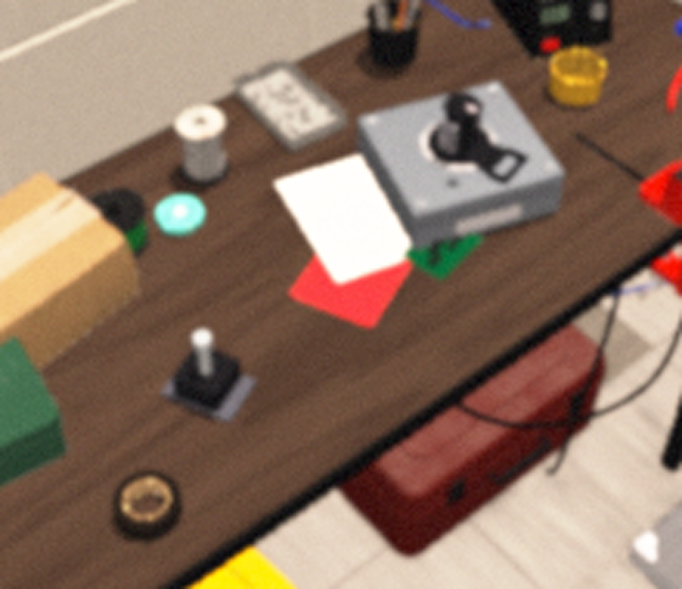

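View pics/t2.png

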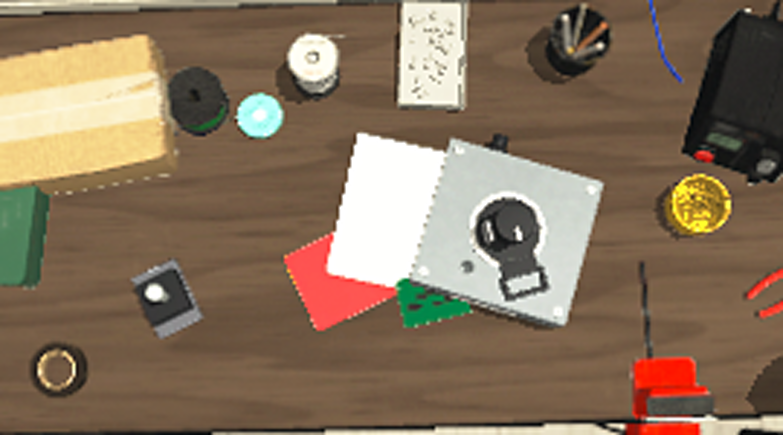

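View pics/t3.png

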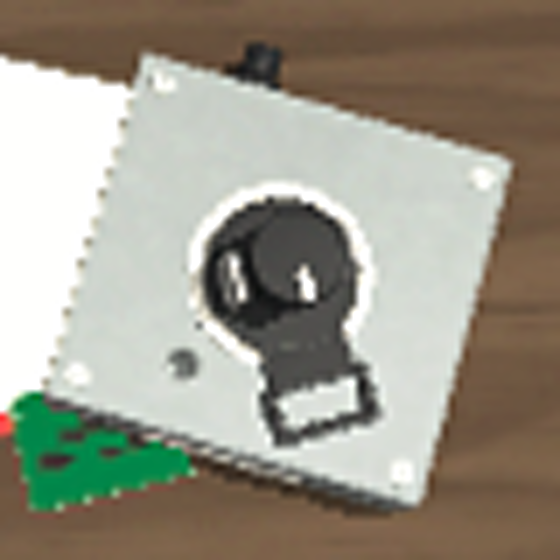

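The pictures show: scene crop – grey isolator with its knob, pin standing in its black rest, reels and tin around. Top crop – rest at about (188,214) px. Close-up – box-top corners near (145,52), (513,160), (415,503), (47,396), ring centre (282,276) and pin hole (184,363), gland on the upper side, ear pointing down-right to (320,403).

```bash
python3 - <<'E'
from h import *
c=capture("top")
f=lambda l:np.array(l,float)/7+[265,150]-[.43,.43]
C=to_z(c,f([(145,52),(513,160),(415,503),(47,396)]),.052)[:,:2]
print("corners",C.round(4),"mean",C.mean(0),"sides",[np.linalg.norm(C[i]-C[(i+1)%4]) for i in range(4)])
ctr=to_z(c,f([(282,276)]),.054)[0,:2]; hole=to_z(c,f([(184,363)]),.052)[0,:2]
ear=to_z(c,f([(320,403)]),.075)[0,:2]
print("ring",ctr,"hole",hole,np.linalg.norm(hole-ctr),np.linalg.norm(hole-C.mean(0)))
xd=(C[0]+C[1])/2-(C[2]+C[3])/2; yw=np.arctan2(xd[1],xd[0]);print("yaw",yw)
m=C.mean(0)
for z in(.06,.07,.08,.09,.1):
    e=to_z(c,f([(320,403)]),z)[0,:2]-m;print(z,e,np.hypot(*e),np.arctan2(e[1],e[0])-yw+2*np.pi)
h=hole-m;print("hole bearing rel",np.arctan2(h[1],h[0])-yw+2*np.pi)
# pin
for n in("top","scene"):
    d=capture(n)
    for t in("lock_pin","pin_rest"):
        for r in trace(d,t)[:3]:
            M=r["mask"];v,u=np.nonzero(M);print(n,t,r["score"],u.mean(),v.mean(),u.min(),u.max(),v.min(),v.max())
pt=np.array([155/2.9+130,292/2.9+110])-.3
print("pin top@.074",to_z(c,[pt],.074), "rest top", to_z(c,[(188.8,214.3)],.02))
d=capture("scene")
sp=np.array([203/3.1+150,338/3.1+130])-.3
print(to_z(d,[sp],.070))
E
```

```text
corners [[ 0.6458  0.0362]
 [ 0.5956 -0.1158]
 [ 0.4541 -0.0667]
 [ 0.5024  0.0823]] mean [ 0.54947767 -0.01599184] sides [np.float64(0.16010464742697053), np.float64(0.14970599092139814), np.float64(0.15659822203451434), np.float64(0.15071617519522001)]
ring [ 0.54910084 -0.01633067] hole [0.51438971 0.02550735] 0.05436250442675631 0.05434471288578461
yaw -0.32269535972778934
0.06 [-0.05393991 -0.01251381] 0.05537246303091505 3.6922506879274652
0.07 [-0.05486575 -0.010998  ] 0.055957181215439536 3.662118978076351
0.08 [-0.05579158 -0.00948218] 0.0565916276337554 3.6326365918139536
0.09 [-0.05671742 -0.00796637] 0.0572741497369477 3.603832316760476
0.1 [-0.05764325 -0.00645055] 0.058003050429572996 3.575729140185363
hole bearing rel 8.878558288046381
top pin_rest 0.66 187.2873900293255 213.2199413489736 176 198 201 225
scene pin_rest 0.93 217.46973365617433 253.41162227602905 203 231 242 264
pin top@.074 [[0.49478277 0.33225209 0.074     ]] rest top [[0.48776471 0.32589067 0.02      ]]
[[0.49673724 0.33460961 0.07      ]]
```

>>> apply_moves:
  moves:
    - [[0.4,0.8,0.3,0,0,0],[0.48,0.9,0.3,0,0,0],[0.48,0.9,0.3,0,0,0],[0.48,0.9,0.2,0,0,0],[0.48,0.9,0,0,0,0],[0.48,0.9,0,0,0,0],[0.48,0.9,0,0,0,0],[0.48,0.9,0,0,0,0],[0.48,0.9,0,0,0,-0.1],[0.48,0.9,0,0,0,-0.1]]
  claw: -1

```text
time_s: 2.4
eef_pos: [0.3651, -0.3508, 0.2354]
eef_rot: [-0.385, 3.118, -0.0]
contact_force: [1.1, 0.4, 0.7]
grip_width: 0.0867
grasp_force: 0.0
```

>>> apply_moves:
  moves:
    - [[0.48,0.9,0,0,0,-0.05],[0.48,0.9,0,0,0,0],[0.48,0.9,0,0,0,0],[0.48,0.9,0,0,0,0],[0.48,0.9,0,0,0,0],[0.48,0.9,0,0,0,0],[0.48,0.9,0,0,0,0],[0.48,0.9,0,0,0,0],[0.48,0.9,0,0,0,0],[0.48,0.9,0,0,0,0]]

```text
time_s: 3.4
eef_pos: [0.4851, -0.1257, 0.2355]
eef_rot: [-0.328, 3.124, -0.0]
contact_force: [0.4, -0.8, 0.7]
grip_width: 0.0867
grasp_force: 0.0
```

>>> apply_moves:
  moves:
    - [[0.5,0.9,0,0,0,0],[0.5,0.9,0,0,0,0],[0.5,0.9,0,0,0,0],[0.5,0.9,-0.4,0,0,0],[0.5,0.7,-0.7,0,0,0],[0.06,0.08,-0.9,0,0,0],[0,0,-0.9,0,0,0],[0,0,-0.6,0,0,0],[0,0,0,0,0,0]]

```text
time_s: 4.3
eef_pos: [0.5471, -0.0174, 0.1455]
eef_rot: [0.328, -3.119, 0.0]
contact_force: [-0.3, -0.0, 0.2]
grip_width: 0.0869
grasp_force: 0.0
```

```bash
python3 - <<'E'
from h import *
s=observe();print(s["eef_pos"],s["eef_rot"],s["ft_torque"],s["joint_pos"].round(2)); 
a=capture("top");b=capture("scene");
x=cv2.resize(a["image"][140:240,250:370],None,fx=4,fy=4,interpolation=2);y=cv2.resize(b["image"][120:220,240:360],None,fx=4,fy=4,interpolation=2)
cv2.imwrite("pics/a4.png",np.hstack([x[:,:400],y[:,40:440]])[:,:,::-1])
E
```

```text
[ 0.54710217 -0.01736623  0.14545026] [ 3.27523646e-01 -3.11916557e+00  4.08595253e-04] [-0.08122201  0.02472104 -0.01838492] [ 0.26  0.31 -0.27 -0.   -0.99 -1.63]
```

View pics/a4.png

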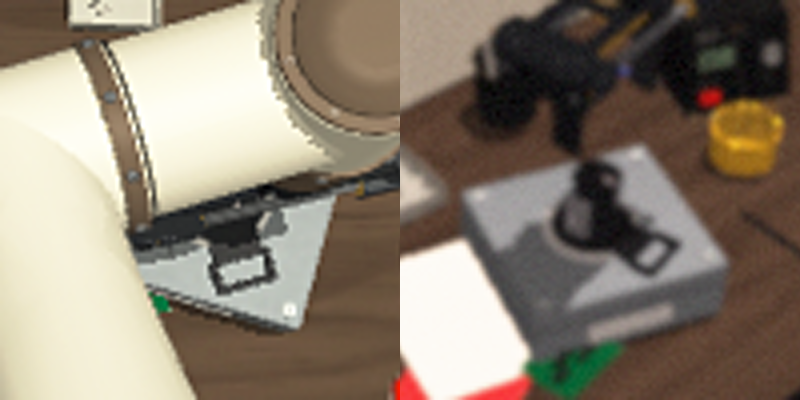

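```bash
python3 - <<'E'
from h import *
s=observe();p=s["eef_pos"];Rm=R.from_rotvec(s["eef_rot"]).as_matrix()
b=capture("scene")
P=[p,p+Rm[:,1]*.05,p-Rm[:,1]*.05,[.5493,-.0162,.106],[.5493,-.0162,.052]]
q=proj(b,P);print(((q-[240,120])*4-[40,0]+[400,0]).round())
import rig;print([x for x in dir(rig) if not x.startswith('_')])
print(Rm[:,1],getattr(rig,'tip_extent',None))
E
```

```text
[[603. 128.]
 [564. 163.]
 [641.  95.]
 [599. 172.]
 [594. 224.]]
['MotionError', 'capture', 'finish_job', 'look_for', 'observe', 'tip_extent', 'trace']
[-2.08240457e-01  9.78077550e-01 -4.67569868e-04] 0.017
```

The picture shows the fingers straddling the knob, near finger tip at about (567,150) and the cap at (597,175), as projected. Descend and pinch.

>>> apply_moves:
  moves:
    - [[0.08,0.05,-0.5,0,0,0],[0,0,-0.7,0,0,0],[0,0,-0.7,0,0,0],[0,0,-0.5,0,0,0],[0,0,-0.06,0,0,0],[0,0,0,0,0,0]]

```text
time_s: 5.05
eef_pos: [0.551, -0.016, 0.0862]
eef_rot: [0.329, -3.124, 0.0]
contact_force: [1.4, 0.2, -0.1]
grip_width: 0.087
grasp_force: 0.0
```

>>> apply_moves:
  moves:
    - [[0,0,0,0,0,0],[0,0,0,0,0,0],[0,0,0,0,0,0],[0,0,0,0,0,0],[0,0,0,0,0,0],[0,0,0,0,0,0],[0,0,0,0,0,0],[0,0,0,0,0,0]]
  claw: 1

```text
time_s: 5.85
eef_pos: [0.5504, -0.0144, 0.0862]
eef_rot: [-0.328, 3.124, 0.004]
contact_force: [-2.3, 6.0, 1.1]
grip_width: 0.0364
grasp_force: 30.0
```

```bash
cat > st.py <<'E'
from h import *
s=observe();r=s["eef_rot"];a=2*np.arctan2(r[1],r[0])-np.pi/2
a=(a+np.pi/2)%np.pi-np.pi/2
print(s["time_s"],s["eef_pos"].round(4),"yaw",round(a,4),"F",s["contact_force"].round(2),"T",s["ft_torque"].round(3),"w",round(s["grip_width"],4),round(s["grasp_force"],1),"j6",s["joint_pos"][5].round(3), "tau",s["tau"].round(3))
E
python3 st.py
```

```text
5.85 [ 0.5504 -0.0144  0.0862] yaw -1.3619 F [-2.33  6.02  1.06] T [ 2.062  0.695 -0.032] w 0.0364 30.0 j6 -1.627 tau [-3.6730e+00 -3.4367e+01  1.4827e+01  4.8150e+00  2.9000e-02 -5.0000e-03]
```

```bash
python3 - <<'E'
from h import *
b=capture("scene");a=capture("top")
p=np.array([.5493,-.0162])
for t in("tab_a","knob"):
    print(t,[(round(d["score"],2),np.round(np.array(d["bbox"])*[512,384,512,384],1)) for d in look_for(b,t)[:3]])
y=cv2.resize(b["image"][145:215,260:350],None,fx=8,fy=8,interpolation=2)
cv2.imwrite("pics/b5.png",y[:,:,::-1])
E
```

```text
tab_a []
knob [(0.68, array([302.7, 175.2,  34.5,  30.8]))]
```

View pics/b5.png

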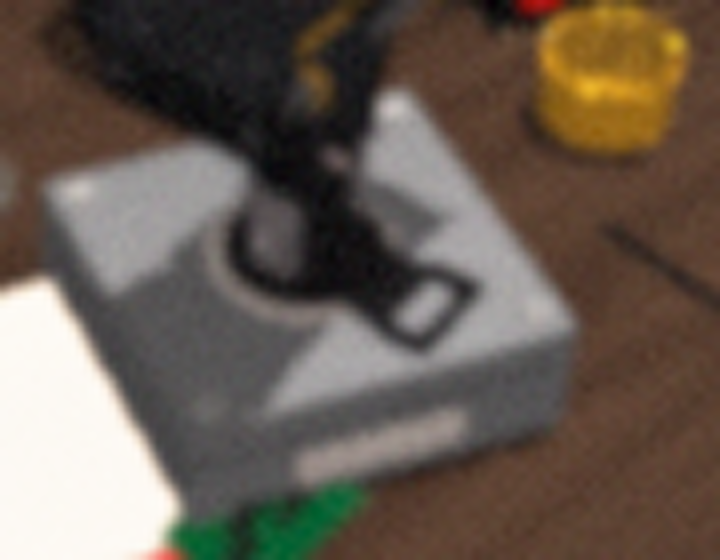

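```bash
python3 - <<'E'
from h import *
b=capture("scene");s=observe();p=s["eef_pos"];Rm=R.from_rotvec(s["eef_rot"]).as_matrix();y=Rm[:,1];x=Rm[:,0]
o=np.array([.5493,-.0162,0])
g=lambda P:((proj(b,P)-[260,145])*8).round().tolist()
print("tcp,tip+y,tip-y",g([p,p+.021*y-[0,0,.017],p-.021*y-[0,0,.017]]))
print("taby bottom/top corners",g([o+.026*y+q*.01*x+[0,0,z] for z in(.062,.098) for q in(-1,1)]))
print("cap top, ctr box, ear end",g([o+[0,0,.106],o+[0,0,.052]]))
print("pad y corners",g([p+.021*y+q*.0095*x+[0,0,z] for z in(-.017,.013) for q in(-1,1)]),x)
E
```

```text
tcp,tip+y,tip-y [[309.0, 183.0], [274.0, 245.0], [337.0, 188.0]]
taby bottom/top corners [[250.0, 254.0], [293.0, 277.0], [255.0, 184.0], [298.0, 206.0]]
cap top, ctr box, ear end [[317.0, 144.0], [309.0, 249.0]]
pad y corners [[254.0, 235.0], [295.0, 256.0], [258.0, 176.0], [299.0, 197.0]] [-9.78185758e-01 -2.07731901e-01 -2.81185798e-04]
```

```bash
python3 - <<'E'
from h import *
b=capture("scene")["image"];a=cv2.imread("pics/scene1.png")[:,:,::-1]
f=lambda i:cv2.resize(i[145:185,280:320],None,fx=10,fy=10,interpolation=2)
cv2.imwrite("pics/c6.png",np.hstack([f(a),f(b)])[:,:,::-1])
E
```

```text
(no output)
```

View pics/c6.png

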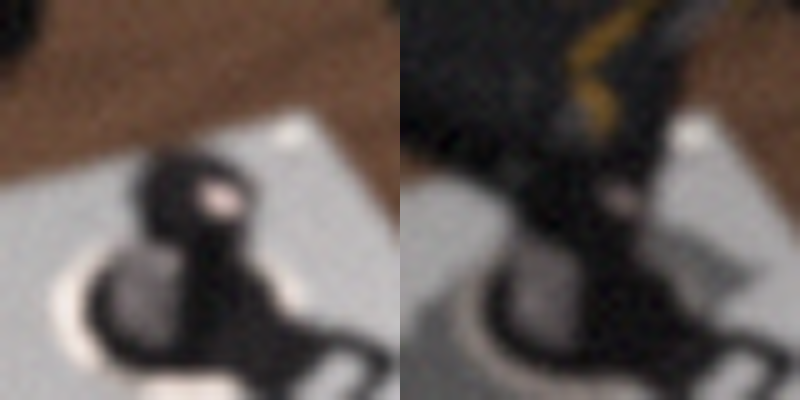

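The crop shows a grey patch where tab_a is (540,290) with the fingers on it or just above; unclear whether pads cover it. A trial turn with torque check will tell.

>>> apply_moves:
  moves:
    - [[-0.02,0.08,0,0,0,-0.1],[0,0.02,0,0,0,-0.13],[0,0,0,0,0,-0.13],[0,0,0,0,0,-0.13]]

```text
time_s: 6.55
eef_pos: [0.5509, -0.0143, 0.0863]
eef_rot: [0.275, 3.128, -0.003]
contact_force: [3.2, -3.5, -1.2]
grip_width: 0.0361
grasp_force: 30.0
```

```bash
python3 st.py
```

```text
6.55 [ 0.5509 -0.0143  0.0863] yaw 1.3952 F [ 3.25 -3.5  -1.21] T [-1.116 -1.087  0.781] w 0.0361 30.0 j6 -2.018 tau [  0.561 -34.956  15.458   2.134  -0.055  -0.26 ]
```

>>> apply_moves:
  moves:
    - [[0,0,0,0,0,-0.1],[0,0,0,0,0,-0.1],[0,0,0,0,0,0]]

```text
time_s: 6.85
eef_pos: [0.5508, -0.0144, 0.0866]
eef_rot: [0.515, 3.098, -0.003]
contact_force: [1.6, -5.2, -0.4]
grip_width: 0.0365
grasp_force: 30.0
```

```bash
python3 st.py
```

```text
6.85 [ 0.5508 -0.0144  0.0866] yaw 1.2412 F [ 1.58 -5.18 -0.4 ] T [-1.708 -0.553  0.608] w 0.0365 30.0 j6 -2.172 tau [  2.173 -35.216  14.889   1.596  -0.195  -0.892]
```

Torque rose to 0.6–0.8 N m: the teeth hold, so the tabs are not in. Open and look.

>>> apply_moves:
  moves:
    - [[0,0,0,0,0,0.1],[0,0,0,0,0,0],[0,0,0,0,0,0],[0,0,0,0,0,0],[0,0,0,0,0,0]]
  claw: -1

```text
time_s: 7.35
eef_pos: [0.5502, -0.0133, 0.0862]
eef_rot: [-0.398, -3.116, -0.0]
contact_force: [0.0, -0.1, -0.1]
grip_width: 0.068
grasp_force: 0.0
```

```bash
python3 st.py; python3 - <<'E'
from h import *
b=capture("scene");s=observe();p=s["eef_pos"];Rm=R.from_rotvec(s["eef_rot"]).as_matrix();y=Rm[:,1];x=Rm[:,0]
im=cv2.resize(b["image"][135:210,255:355],None,fx=8,fy=8,interpolation=cv2.INTER_CUBIC)
g=lambda P:((proj(b,P)-[255,135]+.5)*8)
for sgn,col in((1,(0,255,0)),(-1,(255,0,0))):
    q=g([p+sgn*.0435*y+k*.0095*x+[0,0,z] for k,z in((-1,-.017),(1,-.017),(1,.02),(-1,.02))])
    cv2.polylines(im,[q.astype(int)],True,col,1)
im=cv2.convertScaleAbs(im,alpha=1.6,beta=25)
cv2.imwrite("pics/d7.png",im[:,:,::-1])
E
```

```text
7.35 [ 0.5502 -0.0133  0.0862] yaw 1.3164 F [ 0.04 -0.09 -0.13] T [-0.075 -0.022 -0.036] w 0.068 0.0 j6 -2.095 tau [-9.0000e-03 -3.5104e+01  1.5077e+01  3.3450e+00 -8.6000e-02 -3.0000e-03]
```

View pics/d7.png

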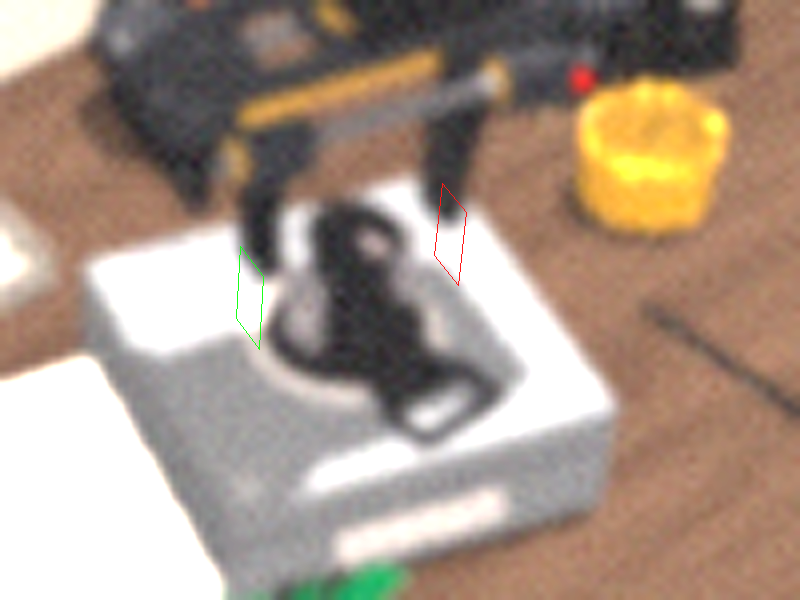

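```bash
python3 - <<'E'
from h import *
b=capture("scene");s=observe();p=s["eef_pos"];Rm=R.from_rotvec(s["eef_rot"]).as_matrix();y=Rm[:,1];x=Rm[:,0]
g=lambda P:((proj(b,P)-[255,135]+.5)*8).round()
for h in(-.017,0,.01,.02,.03): print(h,g([p+.039*y+[0,0,h],p-.039*y+[0,0,h]]).tolist())
a=capture("top");cv2.imwrite("pics/e8.png",cv2.resize(a["image"][150:230,265:345],None,fx=7,fy=7,interpolation=2)[:,:,::-1])
E
```

```text
-0.017 [[259.0, 331.0], [437.0, 274.0]]
0 [[260.0, 298.0], [440.0, 241.0]]
0.01 [[261.0, 278.0], [442.0, 221.0]]
0.02 [[262.0, 258.0], [444.0, 201.0]]
0.03 [[264.0, 238.0], [446.0, 181.0]]
```

The view shows the finger tips at (260,272) and (447,220): about 29 mm higher than the model says, on the cap. Now measure knob angle from the slot at (432,410).

```bash
python3 - <<'E'
from h import *
b=capture("scene");a=capture("top")
yw=-.323;m=np.array([.5495,-.0160])
t=np.array([[320,403]])/7+[265,150]-.43; s0=np.array([[508,163]])/3.1+[150,130]-.3; s1=np.array([[432,410]])/8+[255,135]-.5
for z in(.058,.065,.07,.075,.08):
    r=[]
    for c,q in((a,t),(b,s0),(b,s1)):
        e=to_z(c,q,z)[0,:2]-m; r+= [round(np.hypot(*e),4),round((3.842-(np.arctan2(e[1],e[0])-yw))%(2*np.pi),3)]
    print(z,r)
E
```

```text
0.058 [np.float64(0.0553), np.float64(0.144), np.float64(0.0554), np.float64(0.164), np.float64(0.0563), np.float64(0.571)]
0.065 [np.float64(0.0557), np.float64(0.165), np.float64(0.0593), np.float64(0.275), np.float64(0.0623), np.float64(0.642)]
0.07 [np.float64(0.056), np.float64(0.18), np.float64(0.0626), np.float64(0.344), np.float64(0.0668), np.float64(0.684)]
0.075 [np.float64(0.0563), np.float64(0.195), np.float64(0.0661), np.float64(0.407), np.float64(0.0714), np.float64(0.722)]
0.08 [np.float64(0.0566), np.float64(0.209), np.float64(0.0698), np.float64(0.464), np.float64(0.076), np.float64(0.755)]
```

>>> apply_moves:
  moves:
    - [[0,-0.06,-0.2,0,0,0.08],[0,0,-0.2,0,0,0],[0,0,-0.1,0,0,0],[0,0,0,0,0,0]]

```text
time_s: 8.0
eef_pos: [0.5499, -0.015, 0.0732]
eef_rot: [-0.301, -3.126, 0.001]
contact_force: [0.5, -0.5, -0.0]
grip_width: 0.087
grasp_force: 0.0
```

>>> apply_moves:
  moves:
    - [[0,0,-0.15,0,0,0],[0,0,-0.15,0,0,0],[0,0,-0.1,0,0,0],[0,0,0,0,0,0]]

```text
time_s: 8.4
eef_pos: [0.5499, -0.015, 0.0633]
eef_rot: [-0.3, -3.126, 0.0]
contact_force: [0.0, 0.2, -0.6]
grip_width: 0.0872
grasp_force: 0.0
```

>>> apply_moves:
  moves:
    - [[0,0,0,0,0,0],[0,0,0,0,0,0],[0,0,0,0,0,0],[0,0,0,0,0,0],[0,0,0,0,0,0],[0,0,0,0,0,0],[0,0,0,0,0,0]]
  claw: 1

```text
time_s: 9.1
eef_pos: [0.5505, -0.0144, 0.0644]
eef_rot: [0.299, 3.127, 0.001]
contact_force: [-0.8, 2.3, 1.6]
grip_width: 0.042
grasp_force: 30.0
```

```bash
python3 st.py
```

```text
9.1 [ 0.5505 -0.0144  0.0644] yaw 1.3798 F [-0.78  2.26  1.57] T [ 0.886  0.344 -0.001] w 0.042 30.0 j6 -2.029 tau [-1.9290e+00 -3.3544e+01  1.3572e+01  3.6230e+00  1.7800e-01 -2.4000e-02]
```

Both tabs in (42.0 mm). Turn.

>>> apply_moves:
  moves:
    - [[0,0,0,0,0,-0.1],[0,0,0,0,0,-0.13],[0,0,0,0,0,-0.13],[0,0,0,0,0,-0.13],[0,0,0,0,0,0]]

```text
time_s: 9.6
eef_pos: [0.5505, -0.0145, 0.0643]
eef_rot: [0.891, 3.012, 0.001]
contact_force: [-2.6, 3.0, 3.9]
grip_width: 0.0418
grasp_force: 30.0
```

```bash
python3 st.py
```

```text
9.6 [ 0.5505 -0.0145  0.0643] yaw 0.9952 F [-2.58  2.96  3.88] T [ 0.805  0.387 -0.066] w 0.0418 30.0 j6 -2.414 tau [ -1.477 -33.63   13.47    3.474   0.104  -0.296]
```

>>> apply_moves:
  moves:
    - [[0,0,0,0,0,-0.04],[0,0,0,0,0,-0.03],[0,0,0,0,0,0]]

```text
time_s: 9.9
eef_pos: [0.5506, -0.0146, 0.0643]
eef_rot: [0.972, 2.987, 0.001]
contact_force: [-2.2, 3.8, 5.6]
grip_width: 0.042
grasp_force: 30.0
```

```bash
python3 st.py
```

```text
9.9 [ 0.5506 -0.0146  0.0643] yaw 0.9412 F [-2.17  3.8   5.57] T [ 1.015  0.514 -0.01 ] w 0.042 30.0 j6 -2.468 tau [ -1.979 -32.999  13.23    3.472   0.177  -0.09 ]
```

>>> apply_moves:
  moves:
    - [[0,0,0,0,0,-0.04],[0,0,0,0,0,0]]

```text
time_s: 10.1
eef_pos: [0.5505, -0.0146, 0.0643]
eef_rot: [1.019, 2.971, 0.001]
contact_force: [-1.9, 3.1, 5.5]
grip_width: 0.0418
grasp_force: 30.0
```

```bash
python3 st.py
```

```text
10.1 [ 0.5505 -0.0146  0.0643] yaw 0.9097 F [-1.95  3.12  5.5 ] T [ 0.995  0.541 -0.005] w 0.0418 30.0 j6 -2.5 tau [ -1.957 -32.991  13.236   3.473   0.183  -0.102]
```

>>> apply_moves:
  moves:
    - [[0,0,0,0,0,-0.04],[0,0,0,0,0,0]]

```text
time_s: 10.3
eef_pos: [0.5505, -0.0146, 0.0643]
eef_rot: [1.066, 2.955, 0.001]
contact_force: [-1.5, 4.3, 5.5]
grip_width: 0.0421
grasp_force: 30.0
```

```bash
python3 st.py
```

```text
10.3 [ 0.5505 -0.0146  0.0643] yaw 0.8782 F [-1.53  4.28  5.52] T [ 0.967  0.517 -0.032] w 0.0421 30.0 j6 -2.531 tau [ -1.944 -32.99   13.242   3.466   0.189  -0.102]
```

>>> apply_moves:
  moves:
    - [[0,0,0,0,0,-0.03],[0,0,0,0,0,0]]

```text
time_s: 10.5
eef_pos: [0.5505, -0.0146, 0.0643]
eef_rot: [1.101, 2.942, 0.001]
contact_force: [-1.6, 4.0, 6.1]
grip_width: 0.0416
grasp_force: 30.0
```

```bash
python3 st.py
```

```text
10.5 [ 0.5505 -0.0146  0.0643] yaw 0.8548 F [-1.58  4.01  6.14] T [ 0.944  0.536 -0.002] w 0.0416 30.0 j6 -2.554 tau [ -1.948 -32.994  13.25    3.456   0.193  -0.091]
```

>>> apply_moves:
  moves:
    - [[0,0,0,0,0,-0.03],[0,0,0,0,0,0]]

```text
time_s: 10.7
eef_pos: [0.5505, -0.0146, 0.0643]
eef_rot: [1.135, 2.929, 0.001]
contact_force: [-1.6, 3.1, 5.4]
grip_width: 0.0421
grasp_force: 30.0
```

```bash
python3 st.py
```

```text
10.7 [ 0.5505 -0.0146  0.0643] yaw 0.8312 F [-1.61  3.08  5.42] T [0.915 0.514 0.051] w 0.0421 30.0 j6 -2.578 tau [ -1.937 -32.992  13.255   3.451   0.198  -0.091]
```

>>> apply_moves:
  moves:
    - [[0,0,0,0,0,-0.03],[0,0,0,0,0,0]]

```text
time_s: 10.9
eef_pos: [0.5505, -0.0146, 0.0643]
eef_rot: [1.17, 2.915, 0.001]
contact_force: [-1.1, 3.3, 5.5]
grip_width: 0.0423
grasp_force: 30.0
```

>>> apply_moves:
  moves:
    - [[0,0,0,0,0,-0.03],[0,0,0,0,0,0]]

```text
time_s: 11.1
eef_pos: [0.5505, -0.0146, 0.0643]
eef_rot: [1.204, 2.901, 0.001]
contact_force: [-2.2, 4.0, 5.5]
grip_width: 0.042
grasp_force: 30.0
```

```bash
python3 st.py
```

```text
11.1 [ 0.5505 -0.0146  0.0643] yaw 0.7841 F [-2.21  3.97  5.46] T [0.955 0.555 0.017] w 0.042 30.0 j6 -2.625 tau [ -1.919 -32.989  13.265   3.443   0.207  -0.091]
```

>>> apply_moves:
  moves:
    - [[0,0,0,0,0,-0.03],[0,0,0,0,0,0]]

```text
time_s: 11.3
eef_pos: [0.5505, -0.0146, 0.0643]
eef_rot: [1.238, 2.887, 0.001]
contact_force: [-2.0, 4.1, 5.6]
grip_width: 0.0422
grasp_force: 30.0
```

>>> apply_moves:
  moves:
    - [[0,0,0,0,0,-0.03],[0,0,0,0,0,0]]

```text
time_s: 11.5
eef_pos: [0.5505, -0.0146, 0.0643]
eef_rot: [1.272, 2.872, 0.001]
contact_force: [-1.2, 3.3, 5.3]
grip_width: 0.0421
grasp_force: 30.0
```

```bash
python3 st.py
```

```text
11.5 [ 0.5505 -0.0146  0.0643] yaw 0.7371 F [-1.23  3.27  5.35] T [0.974 0.557 0.037] w 0.0421 30.0 j6 -2.672 tau [ -1.902 -32.986  13.275   3.435   0.217  -0.091]
```

>>> apply_moves:
  moves:
    - [[0,0,0,0,0,-0.03],[0,0,0,0,0,0]]

```text
time_s: 11.7
eef_pos: [0.5505, -0.0146, 0.0643]
eef_rot: [1.306, 2.857, 0.001]
contact_force: [-1.8, 3.6, 6.6]
grip_width: 0.042
grasp_force: 30.0
```

>>> apply_moves:
  moves:
    - [[0,0,0,0,0,-0.03],[0,0,0,0,0,0]]

```text
time_s: 11.9
eef_pos: [0.5505, -0.0147, 0.0643]
eef_rot: [1.339, 2.841, 0.001]
contact_force: [-2.3, 4.5, 5.2]
grip_width: 0.0422
grasp_force: 30.0
```

```bash
python3 st.py
```

```text
11.9 [ 0.5505 -0.0147  0.0643] yaw 0.6899 F [-2.29  4.45  5.16] T [0.927 0.555 0.076] w 0.0422 30.0 j6 -2.719 tau [ -1.886 -32.982  13.285   3.428   0.227  -0.091]
```

>>> apply_moves:
  moves:
    - [[0,0,0,0,0,-0.03],[0,0,0,0,0,0]]

```text
time_s: 12.1
eef_pos: [0.5504, -0.0147, 0.0643]
eef_rot: [1.373, 2.825, 0.001]
contact_force: [-2.7, 2.8, 5.0]
grip_width: 0.0418
grasp_force: 30.0
```

>>> apply_moves:
  moves:
    - [[0,0,0,0,0,-0.03],[0,0,0,0,0,0]]

```text
time_s: 12.3
eef_pos: [0.5505, -0.0147, 0.0643]
eef_rot: [1.406, 2.809, 0.001]
contact_force: [-3.2, 4.1, 5.5]
grip_width: 0.0422
grasp_force: 30.0
```

```bash
python3 st.py
```

```text
12.3 [ 0.5505 -0.0147  0.0643] yaw 0.6428 F [-3.2   4.05  5.51] T [0.92  0.534 0.027] w 0.0422 30.0 j6 -2.766 tau [ -1.916 -32.986  13.304   3.407   0.239  -0.122]
```

>>> apply_moves:
  moves:
    - [[0,0,0,0,0,-0.03],[0,0,0,0,0,0]]

```text
time_s: 12.5
eef_pos: [0.5504, -0.0147, 0.0643]
eef_rot: [1.438, 2.793, 0.001]
contact_force: [-1.8, 3.5, 6.7]
grip_width: 0.0422
grasp_force: 30.0
```

```bash
python3 st.py
```

```text
12.5 [ 0.5504 -0.0147  0.0643] yaw 0.62 F [-1.84  3.47  6.72] T [0.918 0.611 0.245] w 0.0422 30.0 j6 -2.79 tau [ -2.083 -33.04   13.347   3.317   0.246  -0.276]
```

>>> apply_moves:
  moves:
    - [[0,0,0,0,0,-0.02],[0,0,0,0,0,0]]

```text
time_s: 12.7
eef_pos: [0.5504, -0.0147, 0.0643]
eef_rot: [1.459, 2.782, 0.0]
contact_force: [-1.7, 3.2, 5.4]
grip_width: 0.0422
grasp_force: 30.0
```

```bash
python3 st.py
```

```text
12.7 [ 0.5504 -0.0147  0.0643] yaw 0.6049 F [-1.73  3.22  5.41] T [0.942 0.615 0.309] w 0.0422 30.0 j6 -2.805 tau [ -2.207 -33.086  13.383   3.236   0.25   -0.386]
```

Stop felt (about 0.35 N m). Let go and rise.

>>> apply_moves:
  moves:
    - [[0,0,0,0,0,0],[0,0,0,0,0,0],[0,0,0,0,0,0],[0,0,0,0,0,0],[0,0,0,0,0,0],[0,0,0,0,0,0],[0,0,0,0,0,0],[0,0,0.3,0,0,0],[0,0,0.8,0,0,0],[0,0,0.9,0,0,0]]
  claw: -1

```text
time_s: 13.7
eef_pos: [0.5498, -0.0151, 0.1142]
eef_rot: [-1.462, -2.779, 0.002]
contact_force: [0.2, -0.1, 0.7]
grip_width: 0.0869
grasp_force: 0.0
```

>>> apply_moves:
  moves:
    - [[0,0.3,0.9,0,0,0],[-0.1,0.8,0.9,0,0,0.14],[-0.2,0.95,0.7,0,0,0.14],[-0.2,0.95,0,0,0,0.14],[-0.2,0.95,0,0,0,0.14],[-0.2,0.95,0,0,0,0.14],[-0.2,0.95,0,0,0,0.14],[-0.2,0.95,0,0,0,0.14],[-0.2,0.95,0,0,0,0.14],[-0.2,0.95,0,0,0,0.14]]

```text
time_s: 14.7
eef_pos: [0.5075, 0.2035, 0.177]
eef_rot: [-0.04, 3.141, 0.001]
contact_force: [0.4, -0.0, -0.4]
grip_width: 0.0871
grasp_force: 0.0
```

```bash
python3 st.py; python3 - <<'E'
from h import *
a=capture("top");b=capture("scene")
x=cv2.resize(a["image"][145:235,265:345],None,fx=5,fy=5,interpolation=2);y=cv2.resize(b["image"][140:230,260:340],None,fx=5,fy=5,interpolation=2)
cv2.imwrite("pics/f9.png",np.hstack([x,y])[:,:,::-1])
E
```

```text
14.7 [0.5075 0.2035 0.177 ] yaw -1.5452 F [ 0.36 -0.04 -0.38] T [-0.017 -0.013 -0.055] w 0.0871 0.0 j6 -2.223 tau [ -1.545 -32.82   17.22    3.836  -0.088  -0.451]
```

View pics/f9.png

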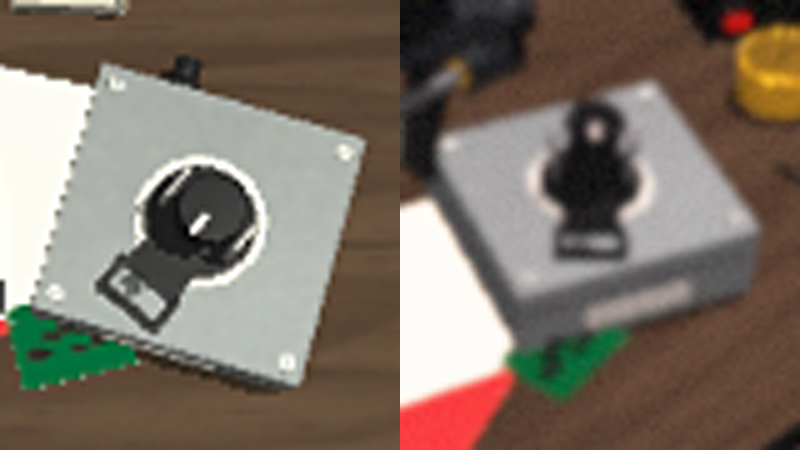

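The picture shows the ear over the pin hole at (131,288), hole visible within the slot, both tabs out. Now fetch the pin.

>>> apply_moves:
  moves:
    - [[-0.1,0.9,0,0,0,0],[-0.1,0.95,0,0,0,0],[-0.1,0.95,0,0,0,0],[-0.1,0.95,0,0,0,0],[-0.04,0.9,-0.3,0,0,0],[0,0.57,-0.7,0,0,0],[0,0,-0.8,0,0,0],[0,0,-0.8,0,0,0],[0,0,0,0,0,0]]

```text
time_s: 15.7
eef_pos: [0.495, 0.3314, 0.1078]
eef_rot: [0.031, -3.136, 0.008]
contact_force: [-0.1, 0.5, -0.9]
grip_width: 0.0872
grasp_force: 0.0
```

```bash
python3 st.py; python3 - <<'E'
from h import *
s=observe();p=s["eef_pos"];b=capture("scene")
print("pin scene",proj(b,[[.4957,.3334,.067],[.4957,.3334,.03]]))
y=R.from_rotvec(s["eef_rot"]).as_matrix()[:,1]
q=proj(b,[p+.045*y+[0,0,.012],p-.045*y+[0,0,.012],p+[0,0,.012]]);print(q)
im=cv2.resize(b["image"][210:270,170:260],None,fx=8,fy=8,interpolation=2)
for k in q: cv2.circle(im,tuple(int(v) for v in (k-[170,210]+.5)*8),4,(0,255,0),1)
cv2.imwrite("pics/g10.png",cv2.convertScaleAbs(im,alpha=1.4,beta=15)[:,:,::-1])
E
```

```text
15.7 [0.495  0.3314 0.1078] yaw -1.5512 F [-0.13  0.48 -0.89] T [-0.058  0.048 -0.007] w 0.0872 0.0 j6 -2.412 tau [ 1.9700e-01 -3.8895e+01  1.6708e+01  3.6790e+00  1.4900e-01 -3.0000e-03]
pin scene [[215.87640473 239.45352716]
 [217.01199194 247.96900646]]
[[200.51841707 235.20291457]
 [228.91547227 217.73815607]
 [214.95533389 226.32565441]]
```

View pics/g10.png

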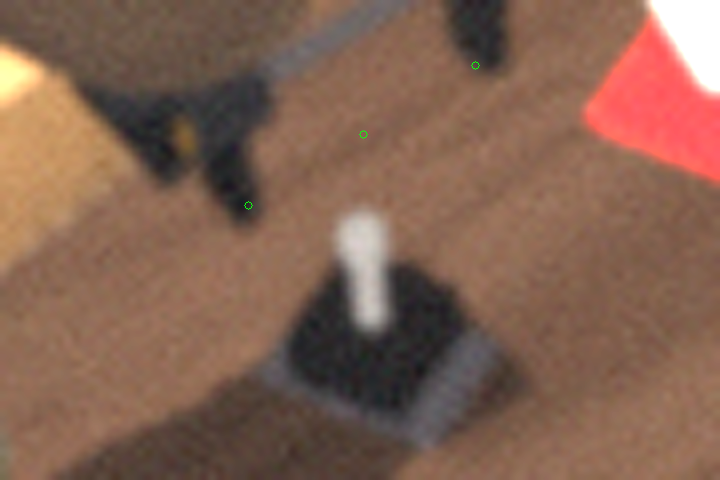

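Pin head at (363,240) in the crop, finger tips at (245,215) and (485,70), tips about 10 mm above reported TCP. Go down and check before closing.

>>> apply_moves:
  moves:
    - [[0.02,0.02,-0.7,0,0,0],[0,0,-0.7,0,0,0],[0,0,-0.7,0,0,0],[0,0,-0.4,0,0,0],[0,0,-0.1,0,0,0],[0,0,0,0,0,0],[0,0,0,0,0,0]]

```text
time_s: 16.45
eef_pos: [0.4979, 0.3341, 0.0474]
eef_rot: [-0.033, 3.14, 0.002]
contact_force: [0.2, -0.2, -0.3]
grip_width: 0.0873
grasp_force: 0.0
```

>>> apply_moves:
  moves:
    - [[-0.05,0,-0.15,0,0,0],[0,0,0,0,0,0]]

```text
time_s: 16.65
eef_pos: [0.4958, 0.3335, 0.0426]
eef_rot: [0.033, -3.141, -0.0]
contact_force: [-0.0, -0.1, -0.3]
grip_width: 0.0875
grasp_force: 0.0
```

>>> apply_moves:
  moves:
    - [[0,0,0,0,0,0],[0,0,0,0,0,0],[0,0,0,0,0,0],[0,0,0,0,0,0],[0,0,0,0,0,0],[0,0,0,0,0,0],[0,0,0,0,0,0],[0,0,0,0,0,0],[0,0,0,0,0,0]]
  claw: 1

```text
time_s: 17.55
eef_pos: [0.496, 0.3335, 0.0425]
eef_rot: [-0.033, 3.141, -0.0]
contact_force: [0.4, -0.2, 0.1]
grip_width: 0.0231
grasp_force: 0.0
```

```bash
python3 st.py
```

```text
17.55 [0.496  0.3335 0.0425] yaw -1.5498 F [ 0.42 -0.2   0.11] T [0.021 0.024 0.027] w 0.0231 0.0 j6 -2.413 tau [-1.0000e-03 -4.0454e+01  1.4463e+01  3.1930e+00 -7.9000e-02 -0.0000e+00]
```

Still closing; wait, then lift.

>>> apply_moves:
  moves:
    - [[0,0,0,0,0,0],[0,0,0,0,0,0],[0,0,0,0,0,0],[0,0,0,0,0,0]]

```text
time_s: 17.95
eef_pos: [0.496, 0.3335, 0.0425]
eef_rot: [0.033, -3.141, 0.0]
contact_force: [0.5, 0.1, -0.1]
grip_width: 0.0148
grasp_force: 30.0
```

```bash
python3 st.py
```

```text
17.95 [0.496  0.3335 0.0425] yaw -1.5498 F [ 0.52  0.07 -0.08] T [ 0.014  0.01  -0.003] w 0.0148 30.0 j6 -2.413 tau [ -0.053 -40.482  14.433   3.209  -0.106   0.   ]
```

>>> apply_moves:
  moves:
    - [[0,0,0.3,0,0,0],[0,0,0.7,0,0,0],[0,0,0.9,0,0,0],[0,0,0.9,0,0,0],[0.05,-0.5,0.9,0,0,-0.05],[0.05,-0.9,0.3,0,0,-0.09],[0.06,-0.9,0,0,0,-0.09],[0.06,-0.9,0,0,0,-0.09],[0.06,-0.9,0,0,0,-0.09],[0.06,-0.9,0,0,0,-0.09]]

```text
time_s: 18.95
eef_pos: [0.5043, 0.2075, 0.1431]
eef_rot: [0.585, 3.086, 0.0]
contact_force: [0.6, -0.6, -0.0]
grip_width: 0.0147
grasp_force: 30.0
```

>>> apply_moves:
  moves:
    - [[0.06,-0.9,0,0,0,-0.09],[0.06,-0.9,0,0,0,-0.09],[0.06,-0.9,0,0,0,-0.09],[0.06,-0.9,0,0,0,-0.09],[0.06,-0.9,0,0,0,-0.09],[0.06,-0.9,0,0,0,-0.09],[0.06,-0.9,0,0,0,-0.09],[0.06,-0.9,0,0,0,-0.02],[0,0,0,0,0,0],[0,0,0,0,0,0]]

```text
time_s: 19.95
eef_pos: [0.5165, 0.0283, 0.1429]
eef_rot: [1.342, 2.84, 0.001]
contact_force: [-0.8, 0.2, 0.2]
grip_width: 0.015
grasp_force: 30.0
```

```bash
python3 st.py
```

```text
19.95 [0.5165 0.0283 0.1429] yaw 0.6878 F [-0.84  0.24  0.18] T [-0.087 -0.066  0.018] w 0.015 30.0 j6 -2.823 tau [-4.9500e-01 -3.0755e+01  1.6536e+01  3.6740e+00 -7.9000e-02  6.0000e-03]
```

>>> apply_moves:
  moves:
    - [[-0.04,-0.06,-0.3,0,0,0],[0,0,-0.6,0,0,0],[0,0,-0.6,0,0,0],[0,0,-0.3,0,0,0],[0,0,0,0,0,0],[0,0,0,0,0,0]]

```text
time_s: 20.55
eef_pos: [0.5158, 0.0274, 0.0977]
eef_rot: [1.34, 2.841, 0.0]
contact_force: [0.5, 0.2, -0.1]
grip_width: 0.0148
grasp_force: 30.0
```

```bash
python3 st.py; python3 - <<'E'
from h import *
s=observe();p=s["eef_pos"];b=capture("scene");a=capture("top")
foot=np.array([p[0]-.0012,p[1]-.0012,p[2]-.0325]);hole=np.array([.5144,.0255,.052])
print("foot,head pred",proj(b,[foot,foot+[0,0,.05]]),"hole",proj(b,[hole]), "foot dropped",proj(b,[[foot[0],foot[1],.052]]))
f=lambda c,r:(r,)
im=cv2.resize(b["image"][150:205,265:325],None,fx=10,fy=10,interpolation=cv2.INTER_CUBIC)
g=lambda P:[tuple(int(v) for v in (k-[265,150]+.5)*10) for k in proj(b,P)]
for k in g([foot]): cv2.circle(im,k,3,(0,255,0),1)
for k in g([hole]): cv2.circle(im,k,3,(255,0,0),1)
im2=cv2.resize(a["image"][180:213,275:300],None,fx=8,fy=8,interpolation=2)
o=np.zeros((550,800,3),np.uint8);o[:,:600]=cv2.convertScaleAbs(im,alpha=1.4,beta=15);o[:264,600:]=im2
cv2.imwrite("pics/h11.png",o[:,:,::-1])
E
```

```text
20.55 [0.5158 0.0274 0.0977] yaw 0.6895 F [ 0.48  0.19 -0.1 ] T [-0.122 -0.069 -0.006] w 0.0148 30.0 j6 -2.82 tau [ 1.4000e-02 -3.1506e+01  1.4894e+01  3.2880e+00 -7.5000e-02  0.0000e+00]
foot,head pred [[296.41221821 185.01366924]
 [297.37264152 172.64688283]] hole [[296.38753339 188.08456002]] foot dropped [[296.16609457 188.16229744]]
```

View pics/h11.png

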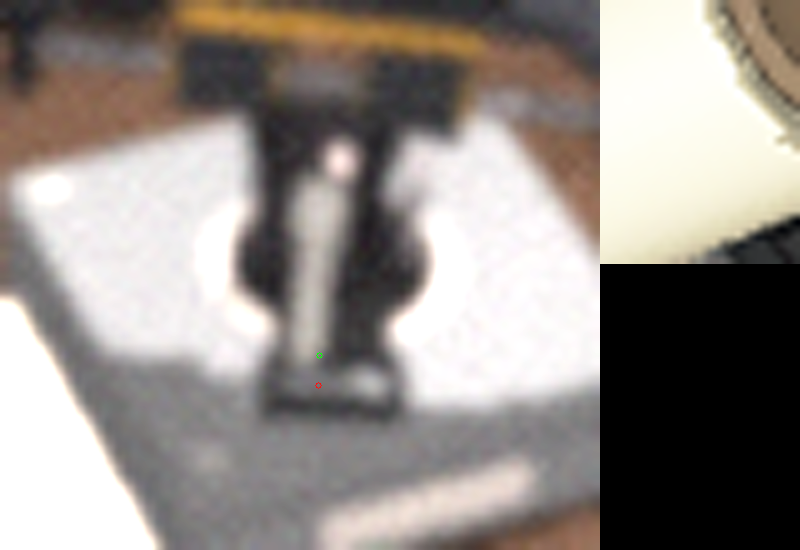

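Pin hangs upright between the fingers, its foot near (308,365), predicted (319,355); hole prediction (318,385). Compare more exactly by numbers.

```bash
python3 - <<'E'
from h import *
s=observe();p=s["eef_pos"];b=capture("scene")
g0=cv2.cvtColor(cv2.imread("pics/scene1.png"),cv2.COLOR_BGR2GRAY).astype(float)
w=g0[184:194,290:302];print(w.astype(int))
d=np.clip(np.median(w)-12-w,0,None);v,u=np.mgrid[184:194,290:302];print("hole px",(d*u).sum()/d.sum(),(d*v).sum()/d.sum())
g=b["image"].astype(float).mean(2)
foot=np.array([p[0]-.0012,p[1]-.0012,p[2]-.0325])
for r in range(168,189):
    l=g[r,289:304];e=np.clip(l-70,0,None)
    print(r,l.astype(int),round((e*np.arange(289,304)).sum()/max(e.sum(),1),2))
print(proj(b,[foot+[0,0,h] for h in(0,.02,.04,.064)]).round(2).tolist())
print("px per m x,y,z",(proj(b,[foot+[.01,0,0],foot+[0,.01,0],foot+[0,0,.01]])-proj(b,[foot])).round(2)/10)
E
```

```text
[[178 178 176 179 200 213 225 225 222 220 224 226]
 [182 184 182 188 191 195 203 206 205 204 205 207]
 [187 183 183 186 179 179 179 183 188 185 190 186]
 [183 184 181 179 169 160 162 168 179 185 185 186]
 [186 184 181 174 153 135 135 153 175 185 189 189]
 [187 185 182 172 149 133 131 151 171 183 187 190]
 [186 186 183 178 171 158 158 168 180 188 190 188]
 [188 187 188 183 184 184 182 184 185 189 188 185]
 [186 186 189 187 188 190 188 189 183 187 185 189]
 [186 190 187 187 189 189 189 186 186 182 181 176]]
hole px 295.5173501577287 188.54258675078864
168 [129  89  39  22  36  64  85  99 112 113  95  55  17  28  73] 294.66
169 [141  95  51  32  44  79 116 125 129 116  90  48  22  40  74] 294.6
170 [153 103  50  30  52  92 121 135 134 120  84  44  20  28  59] 294.25
171 [142  94  45  24  51  90 122 134 136 116  82  45  16  24  30] 294.46
172 [115  67  41  31  52  89 119 134 127 112  75  41  23  16  27] 295.14
173 [ 79  47  29  26  45  81 111 131 126 101  66  34  18  15  29] 295.95
174 [ 58  39  34  27  41  70 106 123 119  86  55  31  14  16  23] 296.29
175 [ 45  33  34  22  38  70 106 1
[... 425 characters left out ...]
 66  94 124 124  88  53  36  29  35  39  61] 291.79
182 [179 185 166 113  81  99 124 116  85  49  36  31  32  43  89] 292.1
183 [164 166 153 108  87 105 121 113  81  48  36  31  25  43  98] 292.45
184 [159 151 132  93  79 102 114 106  74  42  39  34  29  38  81] 292.01
185 [157 137 100  71  69  86 100  84  61  40  29  32  34  36  60] 291.02
186 [148 121  82  54  62  73  77  68  55  45  44  54  50  58  58] 289.89
187 [128 102  72  56  55  73  74  72  67  64  63  77  87  97  83] 294.53
188 [102  84  61  53  64  68  77  72  71  72  76  85 102 113 101] 298.17
[[296.36, 184.83], [296.74, 179.97], [297.13, 174.99], [297.6, 168.87]]
px per m x,y,z [[-0.226 -0.178]
 [-0.246  0.147]
 [ 0.019 -0.242]]
```

>>> apply_moves:
  moves:
    - [[0,-0.02,-0.2,0,0,0],[0,0,-0.2,0,0,0],[0,0,-0.1,0,0,0],[0,0,0,0,0,0]]

```text
time_s: 21.1
eef_pos: [0.5151, 0.0263, 0.0844]
eef_rot: [-1.341, -2.84, 0.001]
contact_force: [0.8, -0.0, -0.5]
grip_width: 0.0148
grasp_force: 30.0
```

>>> apply_moves:
  moves:
    - [[0,0,-0.06,0,0,0],[0,0,-0.06,0,0,0],[0,0,0,0,0,0]]

```text
time_s: 21.4
eef_pos: [0.5152, 0.0265, 0.0819]
eef_rot: [-1.341, -2.84, 0.0]
contact_force: [-0.8, 0.2, -1.2]
grip_width: 0.0151
grasp_force: 30.0
```

```bash
python3 st.py
```

```text
21.4 [0.5152 0.0265 0.0819] yaw 0.6883 F [-0.84  0.19 -1.19] T [-0.028  0.179  0.087] w 0.0151 30.0 j6 -2.819 tau [-9.0000e-03 -3.2730e+01  1.5161e+01  3.4060e+00  8.7000e-02 -1.0000e-03]
```

No resistance; the foot is already below the mouth. Continue gently.

>>> apply_moves:
  moves:
    - [[0,0,-0.06,0,0,0],[0,0,-0.06,0,0,0],[0,0,-0.04,0,0,0],[0,0,0,0,0,0]]

```text
time_s: 21.8
eef_pos: [0.5151, 0.0265, 0.0776]
eef_rot: [-1.341, -2.84, 0.001]
contact_force: [-0.7, -0.6, -1.3]
grip_width: 0.015
grasp_force: 30.0
```

>>> apply_moves:
  moves:
    - [[0,0,-0.06,0,0,0],[0,0,-0.06,0,0,0],[0,0,0,0,0,0]]

```text
time_s: 22.1
eef_pos: [0.5152, 0.0265, 0.0747]
eef_rot: [-1.341, -2.84, 0.001]
contact_force: [-0.7, -0.1, -1.1]
grip_width: 0.015
grasp_force: 30.0
```

```bash
python3 st.py
```

```text
22.1 [0.5152 0.0265 0.0747] yaw 0.6884 F [-0.75 -0.12 -1.07] T [-0.196  0.35  -0.008] w 0.015 30.0 j6 -2.819 tau [ 8.8000e-02 -3.3043e+01  1.5174e+01  3.3730e+00  3.0100e-01 -1.0000e-03]
```

Foot about 10 mm in. Go to the bottom (reported z ≈ 0.0605).

>>> apply_moves:
  moves:
    - [[0,0,-0.08,0,0,0],[0,0,-0.08,0,0,0],[0,0,-0.08,0,0,0],[0,0,-0.08,0,0,0],[0,0,0,0,0,0]]

```text
time_s: 22.6
eef_pos: [0.5153, 0.0265, 0.0666]
eef_rot: [-1.341, -2.84, 0.0]
contact_force: [-0.2, 0.1, -1.2]
grip_width: 0.0148
grasp_force: 30.0
```

>>> apply_moves:
  moves:
    - [[0,0,-0.08,0,0,0],[0,0,-0.08,0,0,0],[0,0,0,0,0,0]]

```text
time_s: 22.9
eef_pos: [0.5153, 0.0265, 0.0626]
eef_rot: [-1.341, -2.84, 0.0]
contact_force: [-1.0, -0.7, -2.2]
grip_width: 0.0149
grasp_force: 30.0
```

```bash
python3 st.py
```

```text
22.9 [0.5153 0.0265 0.0626] yaw 0.6884 F [-0.98 -0.67 -2.22] T [-0.284  0.439  0.009] w 0.0149 30.0 j6 -2.819 tau [ 1.1500e-01 -3.3622e+01  1.4937e+01  3.3280e+00  3.6900e-01 -1.0000e-03]
```

Foot ~22 mm deep. Another 2–3 mm to touch, then release.

>>> apply_moves:
  moves:
    - [[0,0,-0.05,0,0,0],[0,0,-0.04,0,0,0],[0,0,0,0,0,0]]

```text
time_s: 23.2
eef_pos: [0.5154, 0.0265, 0.0606]
eef_rot: [-1.341, -2.841, 0.0]
contact_force: [-1.5, -0.5, -0.3]
grip_width: 0.0147
grasp_force: 30.0
```

>>> apply_moves:
  moves:
    - [[0,0,0,0,0,0],[0,0,0,0,0,0],[0,0,0,0,0,0],[0,0,0,0,0,0],[0,0,0,0,0,0],[0,0,0,0,0,0],[0,0,0,0,0,0]]
  claw: 0.2

```text
time_s: 23.9
eef_pos: [0.5156, 0.0266, 0.0608]
eef_rot: [1.341, 2.841, 0.0]
contact_force: [-0.1, 0.5, -0.0]
grip_width: 0.0349
grasp_force: 0.0
```

```bash
python3 st.py
```

```text
23.9 [0.5156 0.0266 0.0608] yaw 0.6886 F [-0.1   0.54 -0.02] T [-0.13  -0.032  0.   ] w 0.0349 0.0 j6 -2.819 tau [ 3.0000e-03 -3.3030e+01  1.3799e+01  3.0230e+00 -5.8000e-02 -0.0000e+00]
```

>>> apply_moves:
  moves:
    - [[0,0,0.3,0,0,0],[0,0,0.6,0,0,0],[0,0,0.9,0,0,0],[0,0,0.9,0,0,0],[0,0.3,0.9,0,0,0.1],[0,0.9,0.5,0,0,0.1],[0,0.9,0,0,0,0.1],[0,0.9,0,0,0,0.1],[0,0.9,0,0,0,0],[0,0.9,0,0,0,0]]

```text
time_s: 24.9
eef_pos: [0.5154, 0.1474, 0.164]
eef_rot: [0.88, 3.015, 0.001]
contact_force: [0.6, -0.1, -0.1]
grip_width: 0.0346
grasp_force: 0.0
```

>>> apply_moves:
  moves:
    - [[0,0.9,0,0,0,0],[0,0.9,0,0,0,0],[0,0.9,0,0,0,0],[0,0,0,0,0,0],[0,0,0,0,0,0],[0,0,0,0,0,0]]

```text
time_s: 25.5
eef_pos: [0.5153, 0.2134, 0.1635]
eef_rot: [-0.881, -3.015, 0.0]
contact_force: [0.7, 0.2, 0.6]
grip_width: 0.0347
grasp_force: 0.0
```

```bash
python3 st.py; python3 - <<'E'
from h import *
a=capture("top");b=capture("scene")
for c in(a,b):
    print([(round(d["score"],2),np.round(np.array(d["bbox"])*[512,384,512,384],1)) for d in look_for(c,"lock_pin")[:3]])
    print("pred head top/bottom",proj(c,[[.5144,.0255,.092],[.5144,.0255,.06]]).round(1).tolist())
u,v=proj(a,[[.5144,.0255,.092]])[0].astype(int)
print(a["image"].mean(2).astype(int)[v-6:v+7,u-7:u+8])
for z in (.092,):
    w=a["image"].mean(2)[v-6:v+7,u-7:u+8];
u,v=proj(b,[[.5144,.0255,.085]])[0].astype(int)
print(b["image"].mean(2).astype(int)[v-7:v+14,u-6:u+7])
E
```

```text
25.5 [0.5153 0.2134 0.1635] yaw 1.0022 F [0.68 0.16 0.59] T [-0.085 -0.019  0.003] w 0.0347 0.0 j6 -2.823 tau [ 2.8400e-01 -3.3530e+01  1.7389e+01  3.7900e+00 -5.3000e-02  1.0000e-03]
[]
pred head top/bottom [[292.2, 199.8], [291.1, 201.1]]
[]
pred head top/bottom [[297.1, 178.4], [296.5, 186.2]]
[[176 177 177 178 178 178 177 238 102  62  63  31  28  30  30]
 [177 178 179 180 177 180 175 114  58  55  59  35  32  28  31]
 [179 177 180 178 135 176  80  53  56  58  60  62  64  35  33]
 [178 179 178  87  47  72  66  57  55  57  60  60  61  63  65]
 [179 183 139  62  66  84 127 127 107  64  58  61  62  63  63]
 [183 184  77  64  95 211 252 253 255 139  60  59  61  62  63]
 [183  77  24  55 145 246 247 249 254 226  82  57  60  62  63]
 [ 84  26  61  95 153 247 248 249 254 255 101  58  61  63  62]
 [ 25  39  99  97  94 247 251 253 255 189  76  60  62  62  63]
 [ 31  22  57  90  99 125 230 253 209 112  65  64  62  64  64]
 [ 81  36  22  37  91 103  99 110 161 183 189  91  65  62  63]
 [191  98  38  22  34 107 156 186 185 183 184 189  91  57  59]
 [185 193 111  60  52  61 134 178 186 184 184 
[... 473 characters left out ...]
35 170 185 175 135  75  38  35  40  65]
 [173 120  96 118 143 149 137 104  59  37  31  47  96]
 [159 115  84 107 126 133 118  82  48  37  30  48 103]
 [130  94  75  99 127 130 105  68  40  32  36  42  82]
 [109  73  66  99 123 128 101  59  41  34  35  41  61]
 [ 96  68  80 108 126 126 105  78  69  72  69  67  59]
 [ 87  82 100 120 134 128 122 121 121 121 122 114  90]
 [ 84  82 103 117 127 124 129 137 148 151 152 140 107]
 [ 75  59  70  84  91  90 102 111 123 126 132 120  93]
 [ 73  42  46  54  54  58  58  67  73  80  77  76  63]
 [ 95  82  73  78  76  73  72  76  75  71  72  76  71]
 [137 133 130 135 133 131 127 125 126 127 126 120 116]
 [164 163 165 167 163 162 161 158 156 158 149 145 139]]
```

The pin head shows at (292,200) in the top view, exactly where the seated pin should be, and the shank is mostly below the ear. Hand in.

```bash
python3 -c "
from rig import *
print(finish_job())"
```

```text
the job is handed in; nothing more can be done
None
```

I turned the isolator to off and felt the end stop at about 0.35 N m without forcing it. Both tabs look sprung out, the lock pin stands fully home in its hole, and the job is handed in at about 25.5 s; the hand-in returned no verdict.

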